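Weigh out wagon ballast on the spring scale

ROBOT

A 6-joint arm with a two-finger parallel gripper is mounted at the origin on the work surface. World frame = base frame: x ahead of the robot, y to its left, z up, the work surface at z = 0. Lengths are in m, angles in rad, forces in N, time in s.
With the tool pointing down it reaches from about 0.25 to 0.775 m from the base axis. Payload 4 kg.
Tool frame: the origin (TCP) lies between the finger pads; the fingertips stand 25 mm ahead of it and the grasp point (between the pads) lies 6 mm ahead of it (robot.tip_reach is the z of the fingertips in the tool frame, in m); z points along the fingers, y is the line along which they close (so a half turn about z gives the same grasp; the last joint's range is limited). The gripper opens to 94 mm and grips with 3 to 60 N. Pads are 16 mm wide; open, the fingers measure 119 mm over their backs; the gripper's body (75 mm by 177 mm) begins 78 mm behind the grasp point.
Start: joints at [1.234, 0.087, 1.371, -0, 1.684, -0.103], TCP at [0.127, 0.535, 0.231] pointing down, gripper open.
Joint ranges: [-3.1, 3.1], [-0.76, 2.03], [0.27, 2.55], [-1.08, 4.22], [0.17, 2.65], [-2.57, 2.57]. Speed limits (rad/s): [2.79, 2.79, 3.14, 3.14, 3.14, 3.14].

INTERFACE

Orientations are given as [roll, pitch, yaw] about the fixed x, y, z axes, in that order (R = Rz(yaw) Ry(pitch) Rx(roll)).
In Python, from bench import robot gives the robot as it stands. The module is installed in compiled form; this text tells all that it offers.
- The arm moves only by the shell command python3 -m handwheel 'ROWS'. ROWS is JSON, a list of rows, each a list of 3 entries, a list of its own where there are three numbers: the turn, a rotation vector about the world's x, y, z in units of 90 degrees (1.0 is 90 degrees), then the shift along the world's x, y, z in units of 0.05 m (1.0 is 0.05 m), then the closure, from 0 (fully open) to 1 (shut). A call has 1 to 5 rows; each row shifts and turns the commanded pose from where the row before left it; what a row does not reach is not made up. A row lasts 1/10 s, in which the tool goes at most 50 mm and 8.59 degrees, less where a joint would pass 70% of its speed; a pose out of reach is approached as far as the arm can. A call with a number of a shift or a turn outside -1 to 1 is refused whole. A call with a gripper value outside its range is refused whole. The fingers move at their own pace and stop on an object; the grip force is fixed at half the most. Time passes only in rows, so rows that do not move let the fingers close. It gives the time, the measured TCP pose, the force, the opening and the grip force at its end, in the units of the state.
- robot.get_obs(): the state, without advancing time (a new reading comes with each control period).
- robot.snapshot(name): name is "side" or "top" or "wrist"; returns (picture, depth): 384x512x3 uint8, red, green, blue; 384x512 float32, m along the optical axis (not along the pixel's ray), 0 where there is no reading.
- robot.calibration(name): a dict with "mtx" (3x3 intrinsics, pixels), "extrinsics" (4x4, takes a point from camera to world coordinates); the wrist camera has in their place "hand_eye" (4x4, takes a point from camera to tool coordinates, whose origin is the TCP and whose axes are the flange's). Camera axes: x right, y down, z forward; pixel columns grow to the right and rows downward; lengths in m; the calibration is good to about 2 mm. A picture is of the moment at which its call begins: read the wrist's pose just before it. calibration takes no time and is no camera call.
- robot.close_job(): hands the job in; it is judged then, once.
Trained networks look in the newest picture that a camera, given by its name, has taken for a name from the list of things; names that differ only in an ending like _2 or _b are one class to them, and where a whole thing is asked for, a point or a joint stands for the part that bears it (a point fixed in the world has none). Each returns a list of dicts, best first, with "p" (0 to 1); they miss things now and then, are a little off and sometimes report something else, mostly with a low value. They report only what shows in the picture. A call takes as long as a camera call. They do not tell look-alikes from the thing itself.
- robot.boxes_of(query, camera): "bbox" ([left, top, right, bottom] in pixels, round what is visible of it).
The state is a dict: "time": time; "joint_positions": joint angles; "qvel": joint speeds; "joint_torque": joint torques, N m; "tool_pos": TCP position; "ee_rot": TCP orientation; "wrist_force": force on the tool from outside, world axes, zero at the start; "wrist_torque": the same for the moment, N m; "width": finger opening in m; "finger_force": force on a finger pad.
Only numpy, scipy, OpenCV 4.12 (cv2) and the standard library are available. Lean on these libraries where they do the work, as an engineer would, in place of code of your own. Each camera call takes 0.05 s, during which the arm holds its last target. There are 200 camera calls.

TASK

Weigh out ballast for a wagon: thread the steel washers one at a time over the post of the spring scale, each resting flat on the pan or on the washer below, until the pointer rests between the two marks. Handle the scale gently, never driving the pan down to its stop, leave the washers you do not need on the board, and do not disturb the glue bottle, jar or wagon.

Things in the scene. Friction and masses are not known exactly. Their poses are not given: they have to be found in the camera images.
- scale: spring scale, fixed on the table: steel foot 120 x 120 x 12 mm, grey housing 100 x 100 mm up to 58 mm height, round pan above it. Origin: centre of the foot's underside; z up; x towards the thin 4 x 6 mm gauge upright (120 mm tall, its middle 57.5 mm along x and 22 mm along y).
- pan (a joint): how far the pan has sunk, in m: 0 empty, growing downwards, straight, no tilting; it bottoms on its stop at 0.046. Spring 140 N/m, lightly damped (settles in about a second). A washer sliding on the post's top presses the pan down; it springs back up when the post enters the hole.
- pan_centre (a point): centre of the top of the round pan (radius 40 mm, 4 mm thick), 115 mm above the table when empty; sinks with it. A flat-topped upright steel post, 14 mm in diameter with 1 mm chamfer, 60 mm tall above the pan, stands NOT exactly here but clamped off-centre, up to 5 mm along each of the scale's x and y; its place is not reported: find it by feel or by eye. Rigid sideways to gentle pushes.
- pointer (a point): outer tip of the flat pointer (5 mm wide, 2 mm thick) that sticks out of the pan's rim along the scale's x, 62 mm from the pan's centre and 3 mm below the pan's top; at its mid-thickness. Sinks with the pan.
- mark_mid (a point): point midway between the two white mark bars, in line with the pointer's path. The bars are level, 3 mm thick, 40 mm long, one above the other just beyond the tip, with a clear gap of 12 mm between them; they are held by a small brass clamp on the gauge upright, at a height that differs each time (18 to 24.5 mm below the empty pointer).
- board: plywood offcut 210 (x) x 280 (y) x 8 mm, fixed on the table, washers lie on it. Origin: centre of its underside; z up.
- washer0: thick steel washer lying flat on the board: outside diameter 44 mm, hole 18 mm, 12 mm thick, 90 to 135 g (each differs, so two or three are needed; one sinks the pan by 6 to 9.5 mm). Origin: centre of its underside; z up.
- washer1: thick steel washer lying flat on the board: outside diameter 44 mm, hole 18 mm, 12 mm thick, 90 to 135 g (each differs, so two or three are needed; one sinks the pan by 6 to 9.5 mm). Origin: centre of its underside; z up.
- washer2: thick steel washer lying flat on the board: outside diameter 44 mm, hole 18 mm, 12 mm thick, 90 to 135 g (each differs, so two or three are needed; one sinks the pan by 6 to 9.5 mm). Origin: centre of its underside; z up.
- washer3: thick steel washer lying flat on the board: outside diameter 44 mm, hole 18 mm, 12 mm thick, 90 to 135 g (each differs, so two or three are needed; one sinks the pan by 6 to 9.5 mm). Origin: centre of its underside; z up.
- washer4: thick steel washer lying flat on the board: outside diameter 44 mm, hole 18 mm, 12 mm thick, 90 to 135 g (each differs, so two or three are needed; one sinks the pan by 6 to 9.5 mm). Origin: centre of its underside; z up.
- glue: white glue bottle, bystander, 52 mm in diameter, 130 mm tall, origin at its underside's centre
- jar: glass jar with a yellow lid, bystander, 68 mm in diameter, 85 mm tall, origin at its underside's centre
- wagon: brown model railway wagon, bystander, 34 x 120 x 41 mm, long axis y, origin at its underside's centre
Not all that is in view belongs to the job. Leave any black look-alike of the washer1 alone.

How it is judged:
On the way, in this order (a step that is already met when the one before it is completed fails the run):
1. the load of one washer, and only one, rests on the scale, let go (value of joint pan between 0.005 and 0.0105 m and contact force between the fingers and anything else below 0.05 N), for 0.25 s.
2. the load of two or more washers rests on the scale, let go (value of joint pan above 0.0115 m and contact force between the fingers and anything else below 0.05 N), for 0.25 s.
At the end, for the whole second after the job is handed in: The pan is at rest with the pointer between the marks (within 6 mm of their mid height); every washer is at rest, either threaded on the post (within 12 mm of the pan centre, at most 45 mm above the pan, level within 0.15 rad) or flat on the board (z of pointer in the frame of mark_mid between -0.006 and 0.006 m and velocity of joint pan between -0.01 and 0.01 m/s and ((horizontal distance between washer0 and pan_centre below 0.012 m and z of washer0 in the frame of pan_centre between -0.004 and 0.045 m and angle between washer0's own z axis and vertical below 0.15 rad) or (z of washer0 in the frame of board between 0.004 and 0.012 m and x of washer0 in the frame of board between -0.105 and 0.105 m and y of washer0 in the frame of board between -0.14 and 0.14 m)) and ((horizontal distance between washer1 and pan_centre below 0.012 m and z of washer1 in the frame of pan_centre between -0.004 and 0.045 m and angle between washer1's own z axis and vertical below 0.15 rad) or (z of washer1 in the frame of board between 0.004 and 0.012 m and x of washer1 in the frame of board between -0.105 and 0.105 m and y of washer1 in the frame of board between -0.14 and 0.14 m)) and ((horizontal distance between washer2 and pan_centre below 0.012 m and z of washer2 in the frame of pan_centre between -0.004 and 0.045 m and angle between washer2's own z axis and vertical below 0.15 rad) or (z of washer2 in the frame of board between 0.004 and 0.012 m and x of washer2 in the frame of board between -0.105 and 0.105 m and y of washer2 in the frame of board between -0.14 and 0.14 m)) and ((horizontal distance between washer3 and pan_centre below 0.012 m and z of washer3 in the frame of pan_centre between -0.004 and 0.045 m and angle between washer3's own z axis and vertical below 0.15 rad) or (z of washer3 in the frame of board between 0.004 and 0.012 m and x of washer3 in the frame of board between -0.105 and 0.105 m and y of washer3 in the frame of board between -0.14 and 0.14 m)) and ((horizontal distance between washer4 and pan_centre below 0.012 m and z of washer4 in the frame of pan_centre between -0.004 and 0.045 m and angle between washer4's own z axis and vertical below 0.15 rad) or (z of washer4 in the frame of board between 0.004 and 0.012 m and x of washer4 in the frame of board between -0.105 and 0.105 m and y of washer4 in the frame of board between -0.14 and 0.14 m)) and linear speed of each of washer0, washer1, washer2, washer3, washer4 below 0.02 m/s); the robot touches nothing.
It fails at once if the pan is driven down to its stop (sunk more than 44.5 mm) (value of joint pan above 0.0445 m).
It fails at once if the scale is loaded or pushed with more than 15 N (contact force between scale and anything else above 15 N).
It fails at once if the glue bottle, jar or wagon is moved more than 15 mm (distance of any of glue, jar, wagon from where it was at the start of the episode above 0.015 m).
It also fails if it takes over 72 s, if anything falls off the work surface, if the arm or the gripper's body presses on something with over 40 N, if the wrist force passes 120 N, or if a joint passes its speed limit or range.

## Working session

There is one attempt and no reset: what is moved stays moved. The work goes in short steps, Python scripts to look and compute and a shell command to move; the robot and the scene stay as the last step left them, time stands still between calls to the robot, and variables do not carry over. Pictures are saved under pics/ and viewed, at most 10 in all, crops included, and the job is handed in when it is done.

```bash
mkdir -p pics; cat > h.py <<'E'
from bench import robot
import numpy as np, cv2
from scipy.spatial.transform import Rotation as R
def snap(c,name=None):
    o=robot.get_obs(); p,d=robot.snapshot(c)
    if name: cv2.imwrite(f'pics/{name}.png',p[:,:,::-1])
    k=robot.calibration(c)
    if 'extrinsics' in k: T=np.array(k['extrinsics'])
    else:
        T=np.eye(4); T[:3,:3]=R.from_euler('xyz',o['ee_rot']).as_matrix(); T[:3,3]=o['tool_pos']; T=T@np.array(k['hand_eye'])
    K=np.array(k['mtx'])
    v,u=np.mgrid[:d.shape[0],:d.shape[1]]
    P=np.stack([(u-K[0,2])/K[0,0]*d,(v-K[1,2])/K[1,1]*d,d],-1)@T[:3,:3].T+T[:3,3]
    P[d==0]=np.nan
    return p,d,P,K,T
def ray(K,T,u,v,z):
    r=T[:3,:3]@np.array([(u-K[0,2])/K[0,0],(v-K[1,2])/K[1,1],1]); c=T[:3,3]
    return c+r*(z-c[2])/r[2]
E
python3 - <<'E'
from h import *
np.set_printoptions(precision=4,suppress=True)
o=robot.get_obs();print(o['time'],o['tool_pos'],o['ee_rot'],o['width'])
for c in('top','side'):
    p,d,P,K,T=snap(c,c+'0'); print(c,T,K[0,0])
    for q in ('washer1','pan','pointer','board','scale','glue','jar','wagon'):
        for b in robot.boxes_of(q,c)[:8]:
            x=b['bbox'];u,v=(x[0]+x[2])/2,(x[1]+x[3])/2
            z={'washer1':.02,'pan':.115,'pointer':.112,'board':.008}.get(q,0.05)
            print(q,round(b['p'],2),np.round(x),ray(K,T,u,v,z))
im=np.hstack([cv2.imread('pics/top0.png'),cv2.imread('pics/side0.png')])
cv2.imwrite('pics/both.png',cv2.resize(im,(800,300)))
E
```

```text
0.0 [0.1273 0.5346 0.2293] [-3.1394 -0.0002  2.9078] 0.09420193455330152
top [[ 0.0671 -0.9777  0.1992  0.3527]
 [-0.9977 -0.0664  0.0106 -0.0086]
 [ 0.0029 -0.1994 -0.9799  1.1759]
 [ 0.      0.      0.      1.    ]] 493.3635510929702
washer1 0.75 [270. 292. 289. 307.] [ 0.3459 -0.066   0.02  ]
washer1 0.69 [276. 246. 298. 264.] [ 0.4482 -0.0769  0.02  ]
washer1 0.67 [274. 195. 295. 209.] [ 0.5735 -0.064   0.02  ]
washer1 0.63 [345. 191. 367. 204.] [ 0.5963 -0.2344  0.02  ]
washer1 0.62 [347. 239. 368. 259.] [ 0.4729 -0.2406  0.02  ]
washer1 0.5 [306. 292. 326. 312.] [ 0.3458 -0.1494  0.02  ]
pan 0.84 [157. 171. 193. 213.] [0.5618 0.1822 0.115 ]
pan 0.33 [151. 166. 215. 237.] [0.5411 0.1622 0.115 ]
pan 0.15 [278. 192. 295. 210.] [ 0.558  -0.0642  0.115 ]
pointer 0.74 [348. 191. 365. 204.] [ 0.576  -0.2166  0.112 ]
pointer 0.7 [158. 170. 196. 212.] [0.5649 0.1776 0.112 ]
board 0.76 [260. 180. 383. 275.] [ 0.52  -0.157  0.008]
board 0.4 [314. 126. 367. 150.] [ 0.7463 -0.194   0.008 ]
scale 0.93 [149. 166. 216. 240.] [0.5499 0.1731 0.05  ]
glue 0.74 [254. 111. 274. 142.] [ 0.748  -0.00
[... 691 characters left out ...]
0.0651  0.02  ]
washer1 0.49 [280. 148. 302. 168.] [ 0.5972 -0.2281  0.02  ]
pan 0.72 [168. 228. 259. 343.] [0.5213 0.2191 0.115 ]
pan 0.58 [185. 230. 235. 278.] [0.5597 0.1742 0.115 ]
pointer 0.77 [185. 230. 233. 283.] [0.5597 0.1766 0.112 ]
board 0.79 [247. 148. 358. 245.] [ 0.5179 -0.1239  0.008 ]
board 0.54 [302. 178. 320. 191.] [ 0.5169 -0.1719  0.008 ]
board 0.38 [327. 162. 344. 178.] [ 0.484  -0.2501  0.008 ]
scale 0.67 [169. 228. 260. 339.] [0.5499 0.1863 0.05  ]
glue 0.59 [173. 153. 201. 208.] [ 0.7563 -0.0054  0.05  ]
glue 0.49 [186. 232. 235. 281.] [0.5895 0.1427 0.05  ]
jar 0.6 [125. 211. 170. 260.] [0.7249 0.1606 0.05  ]
wagon 0.92 [220. 134. 250. 166.] [ 0.7205 -0.1536  0.05  ]
```

View pics/top0.png

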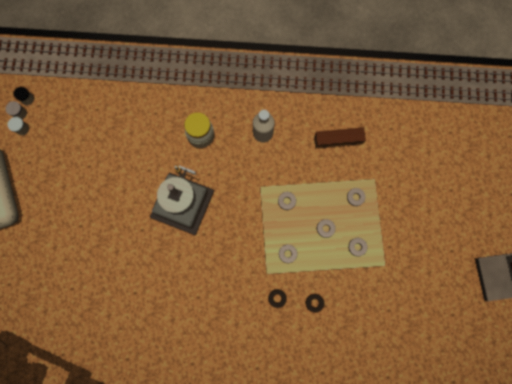

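View pics/side0.png

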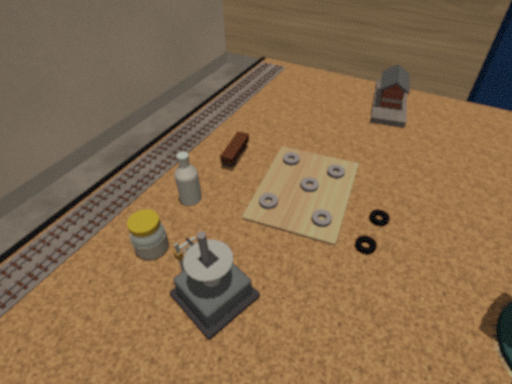

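The top view shows five grey washers on the board at px (287,201), (356,197), (325,228), (357,247) and (288,253). There are black look-alikes off the board at (278,298) and (314,303). The scale is at (182,204), with the upright near (187,170). I choose the grey ones on the board.

```bash
python3 - <<'E'
from h import *
np.set_printoptions(precision=4,suppress=True)
for c in('top','side'):
    p,d,P,K,T=snap(c)
    m0=(abs(P[...,0]-.56)<.12)&(abs(P[...,1]-.175)<.12)
    for lo,hi in((.16,.19),(.108,.122),(.05,.066)):
        m=m0&(P[...,2]>lo)&(P[...,2]<hi); q=P[m]; print(c,lo,m.sum(),q.mean(0),q.min(0),q.max(0))
        if lo==.108 and len(q)>20: print('circle',cv2.minEnclosingCircle(q[:,:2].astype(np.float32)))
    m=m0&(P[...,2]>.005)&(P[...,2]<.02); q=P[m]; print('foot',m.sum(),cv2.minAreaRect(q[:,:2].astype(np.float32)))
    m=(P[...,2]>.015)&(P[...,2]<.03)&(abs(P[...,0]-.5)<.16)&(abs(P[...,1]+.16)<.17)
    n,l,s,ce=cv2.connectedComponentsWithStats(m.astype(np.uint8))
    for i in range(1,n):
        if s[i,4]>15: print('w',s[i,4],P[l==i].mean(0), p[l==i].mean(0))
E
python3 - <<'E'
import cv2
im=cv2.imread('pics/top0.png')[155:320,140:400]
cv2.imwrite('pics/crop.png',cv2.resize(im,None,fx=3,fy=3,interpolation=cv2.INTER_CUBIC))
E
```

```text
top 0.16 44 [0.5595 0.1819 0.1717] [0.5535 0.1752 0.161 ] [0.5667 0.189  0.1771]
top 0.108 961 [0.5567 0.1809 0.1135] [0.5168 0.1426 0.1081] [0.6197 0.2209 0.121 ]
circle ((0.5682709813117981, 0.1809915453195572), 0.05168578028678894)
top 0.05 816 [0.542  0.1697 0.0558] [0.4961 0.1229 0.05  ] [0.6184 0.2414 0.0653]
foot 523 ((0.5397740006446838, 0.19010737538337708), (0.24331267178058624, 0.15912136435508728), 74.72981262207031)
w 191 [ 0.5989 -0.2346  0.0184] [133.4607 116.4188  97.6387]
w 195 [ 0.5778 -0.0695  0.0186] [137.5026 120.5026 101.2   ]
w 206 [ 0.5177 -0.1652  0.0186] [138.568 122.068 102.534]
w 199 [ 0.4792 -0.242   0.0183] [136.9749 121.4925 101.9296]
w 204 [ 0.4523 -0.0786  0.019 ] [142.8382 126.8431 106.7696]
side 0.16 109 [0.5593 0.1857 0.1721] [0.5538 0.1777 0.162 ] [0.5676 0.191  0.1776]
side 0.108 1530 [0.5561 0.1859 0.1162] [0.5173 0.1428 0.1082] [0.6217 0.2224 0.1219]
circle ((0.569582462310791, 0.18224507570266724), 0.05252588912844658)
side 0.05 2031 [0.5442 0.1997 0.0586] [0.4963 0.1368 0.0501] [0.6209 0.2438 0.0658]
foot 1054 ((0.5534462332725525, 0.221845805644989), (0.19891147315502167, 0.09549594670534134), 30.442481994628906)
w 145 [ 0.5988 -0.2311  0.02  ] [134.1862 121.9931 112.3931]
w 160 [ 0.4794 -0.2388  0.0199] [134.1562 122.8125 113.55  ]
w 185 [ 0.518  -0.1622  0.02  ] [134.4703 122.4865 113.3351]
w 205 [ 0.5783 -0.0664  0.0203] [135.3902 123.8488 114.5805]
w 238 [ 0.4528 -0.0752  0.0202] [135.9748 124.6765 115.1849]
```

View pics/crop.png

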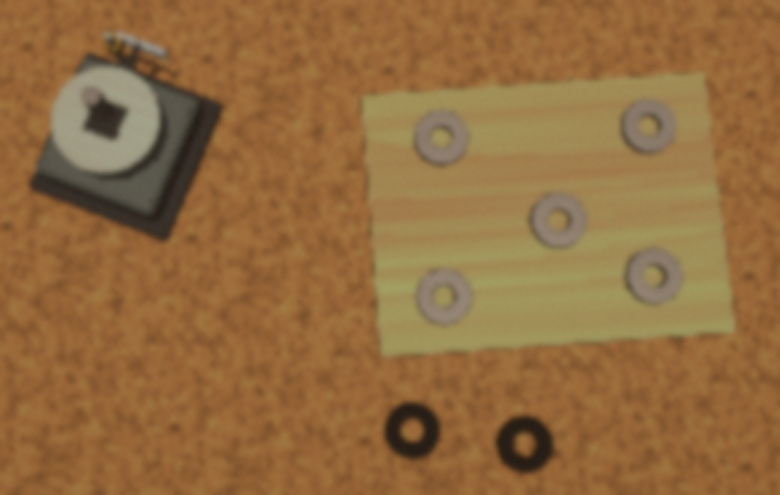

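Pan centre is about (0.557, 0.182) and the post about (0.5595, 0.183). Scale yaw is about -22°, and the tool's closing axis is already nearly along the scale's y. I'll go over the near washer at (0.452, -0.077).

```bash
python3 -m handwheel '[[[0,0,0],[0.46,-0.86,-0.1],0.3],[[0,0,0],[0.46,-0.86,-0.1],0.3],[[0,0,0],[0.46,-0.86,-0.1],0.3],[[0,0,0],[0.46,-0.86,-0.1],0.3],[[0,0,0],[0.46,-0.86,-0.1],0.3]]'
python3 -m handwheel '[[[0,0,0],[0.46,-0.86,-0.1],0.3],[[0,0,0],[0.46,-0.86,-0.1],0.3],[[0,0,0],[0.46,-0.86,-0.1],0.3],[[0,0,0],[0.46,-0.86,-0.1],0.3],[[0,0,0],[0.46,-0.86,-0.1],0.3]]'
python3 -m handwheel '[[[0,0,0],[0.46,-0.86,-0.1],0.3],[[0,0,0],[0.46,-0.86,-0.1],0.3],[[0,0,0],[0.46,-0.86,-0.1],0.3],[[0,0,0],[0.46,-0.86,-0.1],0.3],[[0,0,0],[0,0,0],0.3]]'
python3 -m handwheel '[[[0,0,0],[0,0,0],0.3]]'
cat > look.py <<'E'
from h import *
import sys
np.set_printoptions(precision=4,suppress=True)
o=robot.get_obs(); print(o['time'],o['tool_pos'],o['ee_rot'],o['width'],o['wrist_force'])
p,d,P,K,T=snap('wrist',sys.argv[1])
lo,hi=float(sys.argv[2]),float(sys.argv[3])
m=(P[...,2]>lo)&(P[...,2]<hi)
n,l,s,ce=cv2.connectedComponentsWithStats(m.astype(np.uint8))
for i in range(1,n):
    if s[i,4]>60:
        q=P[l==i]; print(s[i],q.mean(0),cv2.minEnclosingCircle(q[:,:2].astype(np.float32)))
E
python3 look.py w1 .0155 .03
```

```text
time: 1.5
tool_pos: [0.2429, 0.3184, 0.2055]
ee_rot: [3.141, 0.001, 2.909]
wrist_force: [0.7, 0.7, -0.1]
width: 0.0661
finger_force: 0.0
time: 2.0
tool_pos: [0.358, 0.1032, 0.1808]
ee_rot: [3.141, 0.002, 2.908]
wrist_force: [1.1, 0.2, 0.3]
width: 0.0654
finger_force: 0.0
time: 2.5
tool_pos: [0.4506, -0.0715, 0.1594]
ee_rot: [-3.14, -0.001, 2.901]
wrist_force: [-0.5, 0.0, -0.0]
width: 0.0655
finger_force: 0.0
time: 2.6
tool_pos: [0.4492, -0.0675, 0.1601]
ee_rot: [3.141, -0.002, 2.905]
wrist_force: [0.1, 0.6, -0.3]
width: 0.0659
finger_force: 0.0
2.6 [ 0.4492 -0.0675  0.1601] [ 3.1408 -0.0017  2.9054] 0.0658920585794915 [ 0.0507  0.5552 -0.3491]
[ 220  175   49   48 1531] [ 0.4528 -0.0782  0.0207] ((0.4535185694694519, -0.07826035469770432), 0.021969299763441086)
[487 185  25  75 757] [0.527  0.1396 0.0237] ((0.5282485485076904, 0.14244504272937775), 0.03394266590476036)
[ 62 243  40  11 312] [ 0.4644 -0.236   0.0199] ((0.46772533655166626, -0.23732887208461761), 0.016996534541249275)
[180 270  16  20 197] [ 0.5193 -0.1486  0.0204] ((0.5188594460487366, -0.15115272998809814), 0.010969860479235649)
[265 328  39  12 330] [ 0.5929 -0.0726  0.021 ] ((0.5877186059951782, -0.07128991931676865), 0.018511997535824776)
[140 359  12  18 116] [ 0.6016 -0.217   0.0202] ((0.6008428335189819, -0.21868079900741577), 0.009303555823862553)
```

View pics/w1.png

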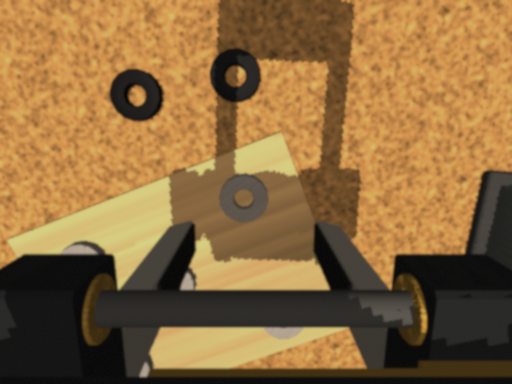

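The wrist view shows a grey washer at px (243,198), at height 0.0207 and radius 22 mm, so both match. The two black rings lie off the board at (136,95) and (236,75).

```bash
python3 -m handwheel '[[[0,0,0],[0.07,-0.21,-0.5],0.3],[[0,0,0],[0,0,-0.8],0.3],[[0,0,0],[0,0,-0.8],0.3],[[0,0,0],[0,0,-0.25],0.3],[[0,0,0],[0,0,-0.12],0.3]]'
python3 -m handwheel '[[[0,0,0],[0,0,0],0.3],[[0,0,0],[0,0,0],1],[[0,0,0],[0,0,0],1],[[0,0,0],[0,0,0],1],[[0,0,0],[0,0,0],1]]'
```

```text
time: 3.15
tool_pos: [0.452, -0.0759, 0.0362]
ee_rot: [3.141, -0.002, 2.91]
wrist_force: [0.8, 0.1, 1.1]
width: 0.0656
finger_force: 0.0
time: 3.65
tool_pos: [0.4539, -0.0778, 0.0384]
ee_rot: [-3.142, 0.003, 2.908]
wrist_force: [-0.1, -0.3, 3.3]
width: 0.0427
finger_force: 30.0
```

```bash
python3 -m handwheel '[[[0,0,0],[0,0,0.4],1],[[0,0,0],[0,0,0.9],1],[[0,0,0],[0,0,0.9],1],[[0,0,0],[0,0,0.9],1],[[0,0,0],[0,0,0.9],1]]'
python3 -m handwheel '[[[0,0,0],[0.355,0.87,0],1],[[0,0,0],[0.355,0.87,0],1],[[0,0,0],[0.355,0.87,0],1],[[0,0,0],[0.355,0.87,0],1],[[0,0,0],[0.355,0.87,0],1]]'
python3 -m handwheel '[[[0,0,0],[0.355,0.87,0],1],[[0,0,0],[0,0,0],1],[[0,0,0],[0,0,0],1],[[0,0,0],[0,0,0],1]]'
python3 look.py w2 .165 .185
```

```text
time: 4.15
tool_pos: [0.4524, -0.0774, 0.2387]
ee_rot: [3.141, -0.0, 2.908]
wrist_force: [0.5, -0.7, -0.7]
width: 0.043
finger_force: 30.0
time: 4.65
tool_pos: [0.542, 0.1417, 0.2368]
ee_rot: [-3.141, -0.0, 2.908]
wrist_force: [0.1, -0.7, -1.0]
width: 0.0428
finger_force: 30.0
time: 5.05
tool_pos: [0.5592, 0.1826, 0.2369]
ee_rot: [-3.141, -0.0, 2.907]
wrist_force: [0.2, 0.0, -1.2]
width: 0.0427
finger_force: 30.0
5.05 [0.5592 0.1826 0.2369] [-3.1409 -0.0004  2.907 ] 0.042713662840139055 [ 0.2231  0.0101 -1.2216]
[248 224  16   7  74] [0.5656 0.1816 0.1757] ((0.5656965970993042, 0.18152906000614166), 0.005132642108947039)
```

View pics/w2.png

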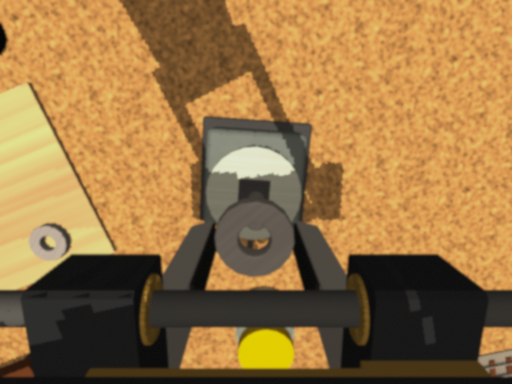

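The picture shows the held washer with its hole at px (255,238). The post is partly visible through the hole and the pan is behind it. I'll step +x to see the post clear and measure both with the same camera.

```bash
python3 -m handwheel '[[[0,0,0],[0.8,0,0],1],[[0,0,0],[0,0,0],1],[[0,0,0],[0,0,0],1],[[0,0,0],[0,0,0],1]]'
cat > hp.py <<'E'
from h import *
import sys
np.set_printoptions(precision=4,suppress=True)
tz=float(sys.argv[2])
o=robot.get_obs(); t=o['tool_pos']; print(t,o['wrist_force'])
p,d,P,K,T=snap('wrist',sys.argv[1])
z=P[...,2]
m=(abs(z-tz)<.004)&(np.hypot(P[...,0]-.56,P[...,1]-.182)<.02)
n,l,s,_=cv2.connectedComponentsWithStats(m.astype(np.uint8)); i=1+s[1:,4].argmax()
q=P[l==i]; post=np.array(cv2.minEnclosingCircle(q[:,:2].astype(np.float32))[0]); print('post',s[i],q.mean(0),cv2.minEnclosingCircle(q[:,:2].astype(np.float32)), np.median(q[:,2]))
m=(np.hypot(P[...,0]-t[0],P[...,1]-t[1])<.028)&(z<t[2]-.002)&(z>t[2]-.035)
m[:150]=m[280:]=0; m[:,:205]=m[:,310:]=0
print('washer z pct',np.percentile(z[m],[5,50,95]))
zt=np.median(z[m]); mm=m&(abs(z-zt)<.0025)
cs,h=cv2.findContours(mm.astype(np.uint8),cv2.RETR_CCOMP,cv2.CHAIN_APPROX_NONE)
for c,hh in zip(cs,h[0]):
    if len(c)<25: continue
    w=np.array([ray(K,T,u,v,zt)[:2] for u,v in c[:,0]]).astype(np.float32)
    x=np.c_[2*w,np.ones(len(w))]; a=np.linalg.lstsq(x,(w**2).sum(1),rcond=None)[0]
    r=np.sqrt(a[2]+a[0]**2+a[1]**2)
    print('hole' if hh[3]>=0 else 'outer',len(c),a[:2],'r',r,'offset from tcp',a[:2]-t[:2],'post-this',post-a[:2])
E
python3 hp.py w3 .175
```

```text
time: 5.5
tool_pos: [0.599, 0.1827, 0.238]
ee_rot: [3.141, 0.001, 2.907]
wrist_force: [-0.1, -0.3, -0.4]
width: 0.043
finger_force: 30.0
[0.599  0.1827 0.238 ] [-0.1109 -0.2968 -0.37  ]
post [231 151  22  23 363] [0.5613 0.183  0.1757] ((0.561491847038269, 0.1829337179660797), 0.007084020413458347) 0.17572879751875048
washer z pct [0.215  0.2203 0.2276]
outer 301 [0.5976 0.1829] r 0.022079004264994748 offset from tcp [-0.0015  0.0002] post-this [-0.0361  0.0001]
hole 93 [0.5978 0.1827] r 0.00894874019745962 offset from tcp [-0.0012  0.    ] post-this [-0.0363  0.0002]
```

View pics/w3.png

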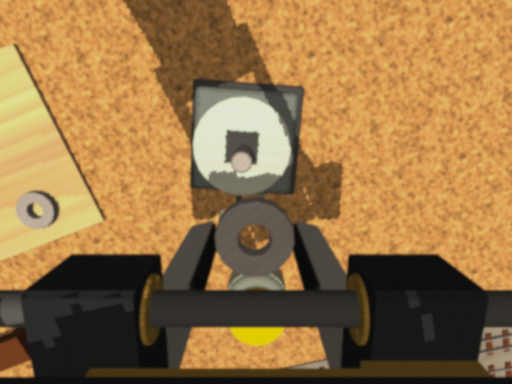

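Post at px (242,161) → (0.5615, 0.1829); hole at (255,238) → (0.5978, 0.1827). I'll shift x by -36.3 mm, then lower partway and check the force.

```bash
python3 -m handwheel '[[[0,0,0],[-0.726,0,0],1],[[0,0,0],[0,0,-0.3],1],[[0,0,0],[0,0,-0.3],1],[[0,0,0],[0,0,-0.2],1],[[0,0,0],[0,0,-0.2],1]]'
python3 -m handwheel '[[[0,0,0],[0,0,0],1],[[0,0,0],[0,0,0],1]]'
cat > pan.py <<'E'
from h import *
np.set_printoptions(precision=4,suppress=True)
o=robot.get_obs(); print(o['time'],o['wrist_force'])
p,d,P,K,T=snap('side','s%d'%(o['time']*100))
c=np.array([.557,.182]); z=P[...,2]; r=np.hypot(P[...,0]-c[0],P[...,1]-c[1])
m=(r<.038)&(r>.028)&(z>.07)&(z<.125); v=z[m]
h,e=np.histogram(v,np.arange(.07,.125,.001)); i=h.argmax(); print('pan z',np.median(v[abs(v-e[i])<.003]),h.max(),len(v))
E
python3 pan.py
```

```text
time: 6.05
tool_pos: [0.5632, 0.1834, 0.1856]
ee_rot: [-3.141, -0.001, 2.908]
wrist_force: [0.3, 0.4, -0.8]
width: 0.043
finger_force: 30.0
time: 6.25
tool_pos: [0.5634, 0.1835, 0.1865]
ee_rot: [-3.141, -0.001, 2.908]
wrist_force: [0.5, -0.0, -2.1]
width: 0.043
finger_force: 30.0
6.25 [ 0.4971 -0.0223 -2.1118]
pan z 0.11624399141997685 237 524
```

Pan still at empty height, so the washer is threaded. Lower and release.

```bash
python3 -m handwheel '[[[0,0,0],[0,0,-0.3],1],[[0,0,0],[0,0,-0.3],1],[[0,0,0],[0,0,-0.22],1],[[0,0,0],[0,0,0],1],[[0,0,0],[0,0,0],1]]'
python3 -m handwheel '[[[0,0,0],[0,0,0],0.4],[[0,0,0],[0,0,0],0.4],[[0,0,0],[0,0,0],0.4],[[0,0,0],[0,0,0.1],0.4],[[0,0,0],[0,0,0.4],0.3]]'
python3 -m handwheel '[[[0,0,0],[0,0,0.8],0.3],[[0,0,0],[0,0,0.8],0.3],[[0,0,0],[0.4,-0.5,0],0.3],[[0,0,0],[0.4,-0.9,0],0.3],[[0,0,0],[0.4,-0.9,0],0.3]]'
python3 pan.py
```

```text
time: 6.8
tool_pos: [0.5629, 0.1835, 0.1452]
ee_rot: [-3.141, -0.001, 2.908]
wrist_force: [0.2, 1.0, -0.9]
width: 0.0429
finger_force: 30.0
time: 7.3
tool_pos: [0.5618, 0.1832, 0.1691]
ee_rot: [-3.14, -0.004, 2.908]
wrist_force: [-0.3, -0.3, 0.2]
width: 0.0612
finger_force: 0.0
time: 7.8
tool_pos: [0.6239, 0.068, 0.2526]
ee_rot: [3.141, 0.003, 2.91]
wrist_force: [-0.5, 0.6, 0.4]
width: 0.0656
finger_force: 0.0
7.8 [-0.481   0.5823  0.3886]
pan z 0.10976035113877253 254 566
```

```bash
python3 -m handwheel '[[[0,0,0],[-0.3,-0.8,0],0.3],[[0,0,0],[-0.3,-0.8,-0.4],0.3],[[0,0,0],[-0.4,-0.8,-0.4],0.3],[[0,0,0],[0,0,-0.9],0.3],[[0,0,0],[0,0,0],0.3]]'
python3 -m handwheel '[[[0,0,0],[0,0,0],0.3],[[0,0,0],[0,0,0],0.3]]'
python3 look.py w4 .0155 .03; python3 pan.py
```

```text
time: 8.35
tool_pos: [0.5682, -0.0517, 0.159]
ee_rot: [-3.141, -0.014, 2.905]
wrist_force: [-1.1, 0.0, -0.8]
width: 0.0657
finger_force: 0.0
time: 8.55
tool_pos: [0.575, -0.0509, 0.1691]
ee_rot: [3.141, 0.005, 2.909]
wrist_force: [0.0, 0.2, -0.5]
width: 0.0656
finger_force: 0.0
8.55 [ 0.575  -0.0509  0.1691] [3.1411 0.0049 2.9091] 0.06557894063380165 [ 0.0395  0.1895 -0.531 ]
[444  43  32 121 929] [0.5414 0.135  0.0241] ((0.5443663001060486, 0.13848155736923218), 0.04939432069659233)
[   0  110   48   51 1665] [ 0.481  -0.2389  0.0202] ((0.48056045174598694, -0.24119721353054047), 0.02216195873916149)
[  92  134   50   48 1624] [ 0.5191 -0.1643  0.0204] ((0.5194295048713684, -0.16515383124351501), 0.02205488085746765)
[ 213  174   47   47 1453] [ 0.5791 -0.0691  0.0207] ((0.5796281099319458, -0.06926111876964569), 0.022033175453543663)
[ 52 234  47  20 628] [ 0.5887 -0.2299  0.0202] ((0.5960533618927002, -0.23330041766166687), 0.021393533796072006)
[316 328  16  23 123] [ 0.7359 -0.0211  0.0242] ((0.7385011315345764, -0.018806425854563713), 0.014770068228244781)
[143 338  79  32 608] [ 0.7257 -0.1572  0.0236] ((0.738132119178772, -0.16604457795619965), 0.03933165967464447)
8.6 [-0.5369  0.0172  0.4965]
pan z 0.10969702936921688 250 566
```

```bash
python3 -m handwheel '[[[0,0,0],[0.1,-0.36,-0.5],0.3],[[0,0,0],[0,0,-0.8],0.3],[[0,0,0],[0,0,-0.8],0.3],[[0,0,0],[0,0,-0.3],0.3],[[0,0,0],[0,0,0],0.3]]'
python3 -m handwheel '[[[0,0,0],[0,0,0],0.3]]'
```

```text
time: 9.15
tool_pos: [0.5773, -0.0688, 0.0444]
ee_rot: [3.142, -0.004, 2.909]
wrist_force: [-1.1, 0.2, 0.0]
width: 0.066
finger_force: 0.0
time: 9.25
tool_pos: [0.5798, -0.0694, 0.0483]
ee_rot: [3.141, 0.004, 2.908]
wrist_force: [0.1, -0.5, 0.7]
width: 0.0655
finger_force: 0.0
```

```bash
python3 -m handwheel '[[[0,0,0],[0,0,-0.2],0.3],[[0,0,0],[0,0,0],0.3]]'
python3 -m handwheel '[[[0,0,0],[0,0,0],1],[[0,0,0],[0,0,0],1],[[0,0,0],[0,0,0],1],[[0,0,0],[0,0,0],1]]'
python3 -m handwheel '[[[0,0,0],[0,0,0.4],1],[[0,0,0],[0,0,0.9],1],[[0,0,0],[0,0,0.9],1],[[0,0,0],[0,0,0.9],1],[[0,0,0],[0,0,0.9],1]]'
python3 -m handwheel '[[[0,0,0],[0.08,0.9,0],1],[[0,0,0],[0.08,0.9,0],1],[[0,0,0],[0.08,0.9,0],1],[[0,0,0],[0.08,0.9,0],1],[[0,0,0],[0.08,0.9,0],1]]'
python3 -m handwheel '[[[0,0,0],[0,0.54,0],1],[[0,0,0],[0,0,0],1],[[0,0,0],[0,0,0],1],[[0,0,0],[0,0,0],1]]'
python3 hp.py w5 .169
```

```text
time: 9.45
tool_pos: [0.5787, -0.0695, 0.0368]
ee_rot: [3.142, 0.001, 2.908]
wrist_force: [0.6, -0.2, -1.6]
width: 0.066
finger_force: 0.0
time: 9.85
tool_pos: [0.5784, -0.0695, 0.0365]
ee_rot: [3.141, 0.001, 2.908]
wrist_force: [-0.2, 1.2, 1.4]
width: 0.0427
finger_force: 30.0
time: 10.35
tool_pos: [0.5777, -0.0693, 0.2375]
ee_rot: [3.142, -0.001, 2.908]
wrist_force: [0.6, 0.0, -1.1]
width: 0.0426
finger_force: 30.0
time: 10.85
tool_pos: [0.5979, 0.1572, 0.2357]
ee_rot: [-3.141, -0.0, 2.907]
wrist_force: [0.4, -0.2, -0.8]
width: 0.0428
finger_force: 30.0
time: 11.25
tool_pos: [0.5982, 0.1814, 0.2358]
ee_rot: [-3.141, -0.0, 2.907]
wrist_force: [0.5, 0.4, -0.8]
width: 0.0427
finger_force: 30.0
[0.5982 0.1814 0.2358] [ 0.4934  0.4481 -0.8155]
post [234 152  21  21 354] [0.5613 0.1831 0.1692] ((0.5619063377380371, 0.18276643753051758), 0.006779123097658157) 0.16924039979742644
washer z pct [0.2143 0.2201 0.2255]
outer 296 [0.5979 0.1813] r 0.022103103432184575 offset from tcp [-0.0002 -0.0001] post-this [-0.036   0.0015]
hole 95 [0.5984 0.181 ] r 0.008934923197917824 offset from tcp [ 0.0003 -0.0004] post-this [-0.0365  0.0018]
```

```bash
python3 -m handwheel '[[[0,0,0],[-0.73,0.037,0],1],[[0,0,0],[0,0,-0.3],1],[[0,0,0],[0,0,-0.3],1],[[0,0,0],[0,0,-0.3],1],[[0,0,0],[0,0,-0.2],1]]'
python3 -m handwheel '[[[0,0,0],[0,0,0],1],[[0,0,0],[0,0,0],1]]'
python3 pan.py
```

```text
time: 11.8
tool_pos: [0.5614, 0.1836, 0.1783]
ee_rot: [-3.14, -0.003, 2.907]
wrist_force: [-0.8, 0.5, -0.9]
width: 0.0429
finger_force: 30.0
time: 12.0
tool_pos: [0.5619, 0.1843, 0.1805]
ee_rot: [-3.141, -0.001, 2.908]
wrist_force: [-0.3, -0.1, -0.5]
width: 0.0423
finger_force: 30.0
12.0 [-0.2657 -0.1458 -0.4887]
pan z 0.10971721553978114 240 511
```

```bash
python3 -m handwheel '[[[0,0,0],[0,0,-0.25],1],[[0,0,0],[0,0,-0.2],1],[[0,0,0],[0,0,-0.13],1],[[0,0,0],[0,0,0],1],[[0,0,0],[0,0,0],1]]'
python3 -m handwheel '[[[0,0,0],[0,0,0],0.4],[[0,0,0],[0,0,0],0.4],[[0,0,0],[0,0,0],0.4],[[0,0,0],[0,0,0.1],0.4],[[0,0,0],[0,0,0.4],0.3]]'
python3 -m handwheel '[[[0,0,0],[0,0,0.8],0.3],[[0,0,0],[0,0,0.8],0.3],[[0,0,0],[-0.1,-0.5,0],0.3],[[0,0,0],[-0.1,-0.9,0],0.3],[[0,0,0],[-0.1,-0.9,0],0.3]]'
python3 -m handwheel '[[[0,0,0],[-0.2,-0.9,0],0.3],[[0,0,0],[-0.2,-0.9,0],0.3],[[0,0,0],[-0.2,-0.9,0],0.3],[[0,0,0],[0,0,0],0.3],[[0,0,0],[0,0,0],0.3]]'
python3 pan.py
python3 - <<'E'
from h import *
import glob,os
for c,f in(('side','sA'),('top','tA')):
    p,d,P,K,T=snap(c,f)
    # gauge region points
    X=P-np.array([.557,.182,0]); a=np.deg2rad(-22); x=X[...,0]*np.cos(a)+X[...,1]*np.sin(a); y=-X[...,0]*np.sin(a)+X[...,1]*np.cos(a)
    m=(x>.045)&(x<.1)&(abs(y)<.035)&(P[...,2]>.06)
    for b in np.arange(.06,.13,.002):
        k=m&(P[...,2]>=b)&(P[...,2]<b+.002)
        if k.sum(): print(c,round(b,3),k.sum(),x[k].mean().round(4),y[k].mean().round(4),p[k].mean(0).round())
im=cv2.imread('pics/sA.png')[215:320,140:270]
cv2.imwrite('pics/sAc.png',cv2.resize(im,None,fx=5,fy=5,interpolation=cv2.INTER_CUBIC))
E
```

```text
time: 12.55
tool_pos: [0.5616, 0.1844, 0.1517]
ee_rot: [-3.142, -0.0, 2.908]
wrist_force: [0.6, -0.5, -1.7]
width: 0.0426
finger_force: 30.0
time: 13.05
tool_pos: [0.5603, 0.1841, 0.1751]
ee_rot: [-3.139, -0.005, 2.908]
wrist_force: [-0.1, 0.3, 0.1]
width: 0.0612
finger_force: 0.0
time: 13.55
tool_pos: [0.5466, 0.0688, 0.2582]
ee_rot: [3.141, 0.002, 2.91]
wrist_force: [-0.3, -0.1, -0.5]
width: 0.0657
finger_force: 0.0
time: 14.05
tool_pos: [0.5166, -0.0663, 0.2577]
ee_rot: [3.141, 0.001, 2.905]
wrist_force: [0.7, 0.3, -0.5]
width: 0.0657
finger_force: 0.0
14.05 [ 0.7493  0.2545 -0.4637]
pan z 0.10250964287314057 238 509
side 0.06 3 0.0538 0.0278 [109.  95.  81.]
side 0.062 1 0.0541 0.0294 [97. 89. 79.]
side 0.064 3 0.0541 0.0276 [116.  99.  82.]
side 0.066 3 0.0533 0.027 [110.  96.  78.]
side 0.068 3 0.0539 0.0284 [101.  88.  75.]
side 0.07 3 0.0536 0.0267 [110.  95.  77.]
side 0.072 4 0.0539 0.028 [114.  95.  75.]
side 0.074 3 0.0537 0.0271 [104.  85.  65.]
side 0.076 1 0.0538 0.0288 [90. 77. 59.]
side 0.078 4 0.0641 0.003 [144. 126. 104.]
side 0.08 14 0.0614 0.0139 [139. 120.  95.]
[... 1268 characters left out ...]
 0.0063 [142. 117.  91.]
top 0.084 4 0.0543 0.0245 [120.  87.  52.]
top 0.088 2 0.0549 0.021 [99. 72. 38.]
top 0.09 2 0.065 0.0066 [166. 156. 142.]
top 0.092 11 0.0605 0.0151 [141. 124.  99.]
top 0.094 29 0.0611 0.0086 [149. 129. 103.]
top 0.096 16 0.0582 0.0094 [133. 113.  90.]
top 0.098 10 0.0575 0.017 [139. 116.  82.]
top 0.1 4 0.0522 0.0073 [98. 74. 50.]
top 0.102 2 0.0553 0.025 [123.  96.  58.]
top 0.106 1 0.0537 0.0235 [101.  79.  49.]
top 0.108 1 0.0554 0.0241 [109.  89.  62.]
top 0.11 1 0.0531 0.0275 [139. 112.  80.]
top 0.112 1 0.0566 0.0238 [144. 118.  83.]
top 0.114 2 0.0563 0.0259 [156. 137. 105.]
top 0.116 1 0.0561 0.028 [170. 146. 112.]
top 0.118 3 0.0531 0.026 [149. 125.  92.]
```

View pics/sAc.png

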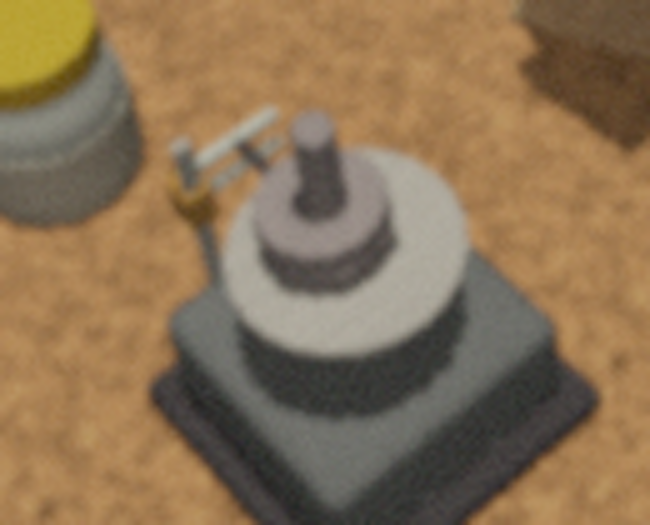

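Two grey washers are stacked flat at px (320,215) in the crop, with the mark bars at (240,130) and (245,165), i.e. z of about 0.097 and 0.082. The pointer is at about 0.098 and the mid at about 0.089, roughly 9 mm short, so I need a third washer. I'll take the centre one.

```bash
python3 -m handwheel '[[[0,0,0],[0,-0.8,-0.4],0.3],[[0,0,0],[0,-0.8,-0.4],0.3],[[0,0,0],[0,0,-0.8],0.3],[[0,0,0],[0,0,-0.2],0.3],[[0,0,0],[0,0,0],0.3]]'
python3 -m handwheel '[[[0,0,0],[0,0,0],0.3],[[0,0,0],[0,0,0],0.3]]'
python3 look.py w6 .0155 .03; python3 pan.py
```

```text
time: 14.7
tool_pos: [0.5158, -0.1438, 0.1649]
ee_rot: [3.14, -0.005, 2.91]
wrist_force: [0.3, 0.1, -0.4]
width: 0.0658
finger_force: 0.0
time: 14.9
tool_pos: [0.518, -0.145, 0.1696]
ee_rot: [-3.141, 0.004, 2.91]
wrist_force: [-0.4, 0.3, 0.2]
width: 0.0656
finger_force: 0.0
14.9 [ 0.518  -0.145   0.1696] [-3.1412  0.0042  2.9096] 0.06561714792177227 [-0.4384  0.3028  0.2334]
[ 117  149   50   48 1550] [ 0.4801 -0.241   0.0205] ((0.4805297255516052, -0.24156968295574188), 0.021987495943903923)
[ 210  172   47   46 1448] [ 0.5188 -0.1653  0.0207] ((0.5194430947303772, -0.16563089191913605), 0.021917875856161118)
[184 267  24  23 337] [ 0.5929 -0.221   0.0204] ((0.5933492183685303, -0.21994149684906006), 0.014094946905970573)
14.95 [ 1.4618  0.343  -1.1388]
pan z 0.10238624164469892 219 510
```

```bash
python3 -m handwheel '[[[0,0,0],[0.03,-0.41,-0.5],0.3],[[0,0,0],[0,0,-0.8],0.3],[[0,0,0],[0,0,-0.8],0.3],[[0,0,0],[0,0,-0.3],0.3],[[0,0,0],[0,0,0],0.3]]'
python3 -m handwheel '[[[0,0,0],[0,0,0],0.3],[[0,0,0],[0,0,0],0.3]]'
```

```text
time: 15.5
tool_pos: [0.5167, -0.1653, 0.0451]
ee_rot: [3.141, -0.005, 2.908]
wrist_force: [0.2, 0.0, -0.2]
width: 0.0655
finger_force: 0.0
time: 15.7
tool_pos: [0.5201, -0.1668, 0.0499]
ee_rot: [-3.141, 0.005, 2.908]
wrist_force: [-0.8, -1.1, 0.1]
width: 0.0661
finger_force: 0.0
```

```bash
python3 -m handwheel '[[[0,0,0],[0,0,-0.22],0.3],[[0,0,0],[0,0,0],0.3]]'
python3 -m handwheel '[[[0,0,0],[0,0,0],1],[[0,0,0],[0,0,0],1],[[0,0,0],[0,0,0],1],[[0,0,0],[0,0,0],1]]'
python3 -m handwheel '[[[0,0,0],[0,0,0.4],1],[[0,0,0],[0,0,0.9],1],[[0,0,0],[0,0,0.9],1],[[0,0,0],[0,0,0.9],1],[[0,0,0],[0,0,0.9],1]]'
python3 -m handwheel '[[[0,0,0],[0.2,0.87,0],1],[[0,0,0],[0.2,0.87,0],1],[[0,0,0],[0.2,0.87,0],1],[[0,0,0],[0.2,0.87,0],1],[[0,0,0],[0.2,0.87,0],1]]'
python3 -m handwheel '[[[0,0,0],[0.2,0.87,0],1],[[0,0,0],[0.2,0.87,0],1],[[0,0,0],[0.2,0.87,0],1],[[0,0,0],[0,0,0],1],[[0,0,0],[0,0,0],1]]'
python3 -m handwheel '[[[0,0,0],[0,0,0],1],[[0,0,0],[0,0,0],1]]'
python3 hp.py w7 .162
```

```text
time: 15.9
tool_pos: [0.5179, -0.1659, 0.0356]
ee_rot: [3.141, -0.001, 2.908]
wrist_force: [0.2, 0.8, 0.4]
width: 0.0657
finger_force: 0.0
time: 16.3
tool_pos: [0.5183, -0.1661, 0.0362]
ee_rot: [3.141, 0.0, 2.908]
wrist_force: [0.6, -0.4, 0.2]
width: 0.0431
finger_force: 30.0
time: 16.8
tool_pos: [0.5177, -0.1659, 0.2375]
ee_rot: [3.141, -0.0, 2.908]
wrist_force: [0.3, 0.0, -1.3]
width: 0.0435
finger_force: 30.0
time: 17.3
tool_pos: [0.5681, 0.0531, 0.2358]
ee_rot: [-3.141, -0.0, 2.908]
wrist_force: [0.7, -0.4, -1.5]
width: 0.0433
finger_force: 30.0
time: 17.8
tool_pos: [0.5978, 0.1827, 0.235]
ee_rot: [-3.14, -0.001, 2.91]
wrist_force: [-1.1, -0.5, -0.4]
width: 0.0431
finger_force: 30.0
time: 18.0
tool_pos: [0.5981, 0.1804, 0.2362]
ee_rot: [-3.141, 0.0, 2.906]
wrist_force: [-0.9, 0.2, -0.7]
width: 0.0435
finger_force: 30.0
[0.5981 0.1804 0.2362] [-0.9155  0.1733 -0.6783]
post [236 151  20  20 330] [0.5613 0.183  0.1619] ((0.5615522861480713, 0.18279428780078888), 0.006966397166252136) 0.1619122346762291
washer z pct [0.2146 0.2207 0.2252]
outer 318 [0.5977 0.1804] r 0.02218328369180567 offset from tcp [-0.0004 -0.0001] post-this [-0.0362  0.0024]
hole 92 [0.5981 0.1801] r 0.008915916631508803 offset from tcp [-0.     -0.0003] post-this [-0.0365  0.0027]
```

```bash
python3 -m handwheel '[[[0,0,0],[-0.73,0.045,0],1],[[0,0,0],[0,0,-0.3],1],[[0,0,0],[0,0,-0.3],1],[[0,0,0],[0,0,-0.3],1],[[0,0,0],[0,0,-0.2],1]]'
python3 -m handwheel '[[[0,0,0],[0,0,0],1],[[0,0,0],[0,0,0],1]]'
python3 pan.py
```

```text
time: 18.55
tool_pos: [0.5614, 0.1835, 0.1783]
ee_rot: [-3.14, -0.003, 2.907]
wrist_force: [-0.9, 0.1, -1.8]
width: 0.0433
finger_force: 30.0
time: 18.75
tool_pos: [0.5619, 0.184, 0.1805]
ee_rot: [-3.141, -0.001, 2.908]
wrist_force: [0.6, 0.5, -0.1]
width: 0.0429
finger_force: 30.0
18.75 [ 0.5667  0.468  -0.0973]
pan z 0.10239588508776332 234 498
```

Threaded, with the pan unchanged. Lower about 24 mm and release.

```bash
python3 -m handwheel '[[[0,0,0],[0,0,-0.25],1],[[0,0,0],[0,0,-0.15],1],[[0,0,0],[0,0,-0.08],1],[[0,0,0],[0,0,0],1],[[0,0,0],[0,0,0],1]]'
python3 -m handwheel '[[[0,0,0],[0,0,0],0.4],[[0,0,0],[0,0,0],0.4],[[0,0,0],[0,0,0],0.4],[[0,0,0],[0,0,0.1],0.4],[[0,0,0],[0,0,0.4],0.3]]'
python3 -m handwheel '[[[0,0,0],[0,0,0.8],0.3],[[0,0,0],[0,0,0.8],0.3],[[0,0,0],[-0.6,-0.5,0],0.3],[[0,0,0],[-0.6,-0.7,0],0.3],[[0,0,0],[-0.6,-0.7,0],0.3]]'
python3 -m handwheel '[[[0,0,0],[-0.6,-0.7,0],0.3],[[0,0,0],[0,0,0],0.3],[[0,0,0],[0,0,0],0.3],[[0,0,0],[0,0,0],0.3],[[0,0,0],[0,0,0],0.3]]'
python3 -m handwheel '[[[0,0,0],[0,0,0],0.3],[[0,0,0],[0,0,0],0.3],[[0,0,0],[0,0,0],0.3],[[0,0,0],[0,0,0],0.3],[[0,0,0],[0,0,0],0.3]]'
python3 pan.py
python3 - <<'E'
import cv2
from h import *
p,d,P,K,T=snap('side'); im=p[215:320,140:270,::-1]
cv2.imwrite('pics/sBc.png',cv2.resize(im,None,fx=5,fy=5,interpolation=cv2.INTER_CUBIC))
p,d,P,K,T=snap('top'); m=(P[...,2]>.015)&(P[...,2]<.03)&(abs(P[...,0]-.5)<.16)&(abs(P[...,1]+.16)<.17)
n,l,s,ce=cv2.connectedComponentsWithStats(m.astype(np.uint8))
print([P[l==i].mean(0).round(3) for i in range(1,n) if s[i,4]>50])
E
```

```text
time: 19.3
tool_pos: [0.5617, 0.1842, 0.1569]
ee_rot: [3.141, 0.0, 2.908]
wrist_force: [-0.4, 0.2, -0.1]
width: 0.0435
finger_force: 30.0
time: 19.8
tool_pos: [0.5603, 0.1838, 0.18]
ee_rot: [-3.139, -0.005, 2.908]
wrist_force: [-0.2, 0.1, 0.4]
width: 0.0614
finger_force: 0.0
time: 20.3
tool_pos: [0.4709, 0.0885, 0.2629]
ee_rot: [3.141, 0.002, 2.909]
wrist_force: [0.5, -1.0, 0.4]
width: 0.0661
finger_force: 0.0
time: 20.8
tool_pos: [0.4424, 0.0549, 0.262]
ee_rot: [3.141, -0.0, 2.909]
wrist_force: [0.0, 0.3, -0.3]
width: 0.0662
finger_force: 0.0
time: 21.3
tool_pos: [0.4417, 0.0542, 0.262]
ee_rot: [3.142, -0.0, 2.908]
wrist_force: [-0.4, -0.5, 0.0]
width: 0.0659
finger_force: 0.0
21.3 [-0.4267 -0.5233  0.0376]
pan z 0.09461533397264718 228 492
[array([ 0.598, -0.235,  0.018]), array([ 0.479, -0.242,  0.018])]
```

View pics/sBc.png

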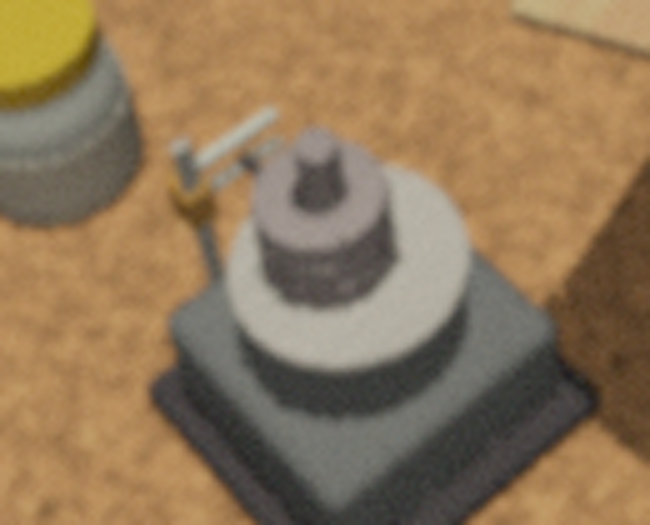

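The crop shows three washers flat on the post and the pointer between the two bars at about (250,160). The pan has sunk 21.6 mm, which is within 6 mm of any possible mark height (18–24.5 mm). The two spare washers are still on the board.

```bash
python3 -c "
from bench import robot
print(robot.close_job())"
```

```text
the job is handed in; nothing more can be done
None
```

Job handed in: three washers are threaded on the post, the pan has sunk about 21.6 mm with the pointer between the marks, the other two washers are still on the board, and the run took about 21 s; no verdict was returned.

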